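# Unscrew the fill cap of a toner cartridge whose thread hand is unknown

## Task

The toner cartridge in its rest needs its fill cap off before refilling: that is the screw cap on the end with the gears. One of the cartridge's two necks has a normal thread and the other a reversed one, and nobody remembers which, so find out by trying which way the fill cap comes loose, unscrew it, lift it off and finish while still holding it upright in the gripper, about 10 cm above its neck. Leave the other cap screwed on and everything else on the cart where it stands.

Things in the scene. Friction and masses are not known exactly. Their poses are not given: they have to be found in the camera images.
- cartridge: Grey plastic toner cartridge, immovable in a low steel rest, any yaw: 315 mm long (y), 118 wide (x), flat deck 90 mm above the cart top. Origin on the cart top under its middle, z up. Gear end (three white drive gears, 16 mm thick) at +y, contact end (brass tabs) at -y, dark roller along -x. Two like caps stand on the deck at x = +12 mm: fill cap at y = +70, waste cap at y = -70 mm.
- fill_cap_center (a point): Centre, half-way up, of the fill cap (gear end): loose white ribbed round screw cap, 48 mm diameter, 40 tall, 25 to 50 g, dark coin slot across its top along its x axis. The frame turns with the cap; closed, its x is parallel to the cartridge's x. Its centre then is 118 mm above the cart top, its underside 8 mm above the deck, with room for fingers all round.
- fill_neck (a point): Foot of the fill cap's neck on the deck. Coarse thread, hand unknown. Turned the right way (counter-clockwise from above if normal, clockwise if reversed) the cap turns easily at its height, is free to lift straight off at 60 to 90 degrees and stops just beyond. The wrong way it stops after 6 to 12 degrees and the fingers slip round it. Unturned it has 2 mm play upwards.
- waste_cap_center (a point): Centre, half-way up, of the waste cap at the contact end, same shape and size; to be left closed. Its neck has the opposite thread hand.
There are look-alikes about, which are no part of the job. What is shaped like the part that bears fill_cap_center but yellow is not meant. What is shaped like the part that bears waste_cap_center but red is not meant.

How it is judged (in metres and radians):
On the way, in this order (a step that is already met when the one before it is completed fails the run):
1. the fill cap is turned at least 49 degrees from its closed position, either way, while still down on its neck (raised under 10 mm) (angle between the x axis of fill_cap_center and the x axis of cartridge, either way round above 0.85 rad and z of fill_cap_center in the frame of cartridge below 0.128 m and horizontal distance between fill_cap_center and cartridge below 0.085 m), for 0.1 s.
2. the fill cap is lifted at least 70 mm in the gripper (z of fill_cap_center in the frame of cartridge above 0.188 m and contact force between the fingers and fill_cap above 1 N), for 0.2 s.
At the end, for the whole second after the job is handed in: The fill cap hangs still (under 30 mm/s) and upright (within 20 degrees) in the fingers alone, its centre at least 188 mm above the cart top (70 mm above closed) and within 150 mm of the cartridge's middle; the waste cap is closed (turned under 28 degrees) (all of step 2 and horizontal distance between fill_cap_center and cartridge below 0.15 m and angle between fill_cap_center's own z axis and vertical below 0.35 rad and linear speed of fill_cap below 0.03 m/s and contact force between fill_cap and cartridge below 0.1 N and z of waste_cap_center in the frame of cartridge below 0.124 m and angle between the x axis of waste_cap_center and the x axis of cartridge, either way round below 0.5 rad); the arm keeps its last pose, push and grip.
It fails at once if the waste cap is opened or turned (distance of waste_cap_center from where it was at the start of the episode above 0.01 m or angle between the x axis of waste_cap_center and the x axis of cartridge, either way round above 0.5 rad).
It fails at once if something else on the cart is shifted by more than 30 mm (distance of any of stapler, hole_punch, tape_dispenser, pen_cup, refill_bottle, dust_brush from where it was at the start of the episode above 0.03 m).
It also fails if it takes over 43 s, if anything falls off the work surface, if the arm or the gripper's body presses on something with over 40 N, if the wrist force passes 120 N, or if a joint passes its speed limit or range.

## Robot

A 6-joint arm with a two-finger parallel gripper is mounted at the origin on the work surface. World frame = base frame: x ahead of the robot, y to its left, z up, the work surface at z = 0. Lengths are in m, angles in degrees, forces in N, time in s.
With the tool pointing down it reaches from about 0.25 to 0.725 m from the base axis. Payload 9.7 kg.
Tool frame: the origin (TCP) lies midway between the tips of the shut fingers; the grasp point (between the pads) lies 19 mm behind it (bot.pinch_z is the distance from the TCP to the grasp point, in m); z points along the fingers, y is the direction in which the jaws open and shut (so a half turn about z gives the same grasp; the last joint's range is limited). The gripper opens to 85 mm and grips with 20 to 120 N. Pads are 22 mm wide; open, the fingers measure 114 mm over their backs; the gripper's body (76 mm by 85 mm) begins 54 mm behind the grasp point. The pads swing forward as they close: fully open they stand 13 mm farther back than shut.
Start: joints at [-76.089, 4.979, 10.078, 95.1, 0, 90], TCP at [0.132, -0.534, 0.198] pointing down, gripper open.
Joint ranges: [-179.16, 179.16], [-48.56, 103.87], [-65.8, 70.77], [-126.05, 130.52], [-82.76, 87.17], [-180, 180]. Speed limits (degrees/s): [127.2, 127.2, 147.25, 180, 180, 180].

## Interface

Orientations are given as [roll, pitch, yaw] about the fixed x, y, z axes, in that order (R = Rz(yaw) Ry(pitch) Rx(roll)).
In Python, from workcell import bot, imaging gives the robot as it stands.
- The arm moves only by the tool servo_tool, never from a script. Its argument "moves" is a list that holds one entry, the list of rows, each a list of 7 numbers: the turn, a rotation vector about the tool's x, y, z in rad, then the shift along the tool's x, y, z in cm, then the finger opening in cm, from 0 to 8.54. A call has 1 to 12 rows; each row shifts and turns the pose as measured when the row begins, along the tool's axes as they then stand; what a row does not reach is not made up. A row lasts 1/12 s, in which the tool goes at most 41.7 mm and 7.16 degrees, less where a joint would pass 70% of its speed; a pose out of reach is approached as far as the arm can. A call is refused whole if a number of a shift passes 4.17 or a number of a turn 0.125, either way. A call with a gripper value outside its range is refused whole. The fingers move at their own pace and stop on an object; "force" is the grip in N (left out, the last holds). Time passes only in rows, so rows that do not move let the fingers close. It gives the time, the measured TCP pose, the force and the opening at its end, in the units of the state.
- bot.get_obs(): the state, without advancing time (a new reading comes with each control period).
- imaging.camera(name): name is "scene" or "top" or "wrist"; returns the picture (400x640x3 uint8, blue, green, red); there is no depth.
- imaging.calibration(name): a dict with "fx", "fy", "cx", "cy" (pixels), "D" ([k1, k2, p1, p2, k3] as OpenCV has them; the pictures are not rectified), "camera_from_world" (4x4, takes a point from world to camera coordinates). Camera axes: x right, y down, z forward; pixel columns grow to the right and rows downward; lengths in m; the calibration is good to about 2 mm. A picture is of the moment at which its call begins: read the wrist's pose just before it. calibration takes no time and is no camera call; for the wrist camera it gives the pose at the moment of the call.
- bot.job_done(): hands the job in, once; it reports no verdict.
The state is a dict: "time": time; "q": joint angles; "qd": joint speeds; "joint_efforts": joint torques, N m; "ee_pos": TCP position; "tcp_rot": TCP orientation; "wrist_force": force on the tool from outside, world axes, zero at the start; "torque": the same for the moment, N m; "opening": finger opening in m.
Only numpy, scipy, OpenCV 4.12 (cv2) and the standard library are available. Lean on these libraries where they do the work, as an engineer would, in place of code of your own. Each camera call takes 0.05 s, during which the arm holds its last target.

## Working session

There is one attempt and no reset: what is moved stays moved. The work goes in short steps, Python scripts to look and compute and a tool call to move; the robot and the scene stay as the last step left them, time stands still between calls to the robot, and variables do not carry over. Pictures are saved under pics/ and viewed, and the job is handed in when it is done.

Besides the shell and the picture viewer there is one more tool, called after "Call:" as name([rows], argument=value, ...), one row to a line, values as JSON. servo_tool: Moves the arm, as the interface text tells. Its arguments: {"type":"object","properties":{"moves":{"type":"array","items":{"type":"array","items":{"type":"array","items":{"type":"number"}}}},"force":{"type":"number"}},"required":["moves"]}

```bash
ls; mkdir -p pics
python3 - <<'E'
from workcell import bot, imaging
import cv2
o=bot.get_obs(); print(o)
for n in ("scene","top","wrist"):
    cv2.imwrite(f"pics/{n}0.png",imaging.camera(n))
    c=imaging.calibration(n); print(n,c)
E
```

```text
pics
{'time': 0.0, 'q': array([-7.60883780e+01,  5.00962543e+00,  1.00346153e+01,  9.50994325e+01,
       -7.16473118e-04,  9.00003635e+01]), 'qd': array([-0.00730135,  0.04767194, -0.00030159,  0.025666  , -0.06552098,
        0.05326022]), 'joint_efforts': array([ 8.30710778e-04, -5.20391464e+01,  4.64801073e+01,  1.63178961e-02,
       -1.18132832e-05,  2.79661538e-05]), 'ee_pos': array([ 0.13216448, -0.53360426,  0.19779869]), 'tcp_rot': array([-1.79925557e+02,  7.16944761e-04,  1.39112594e+01]), 'wrist_force': array([-1.00640929,  0.25251643,  0.5316289 ]), 'torque': array([-0.03934031, -0.02095856,  0.04389717]), 'opening': 0.08555051582444709}
scene {'fx': 435.83711694903, 'fy': 435.83711694903, 'cx': 323.83507137143374, 'cy': 195.56773882363723, 'D': array([-0.08711987,  0.        ,  0.        ,  0.        ,  0.        ]), 'camera_from_world': array([[-0.84289835,  0.53796411,  0.01081588,  0.44226505],
       [ 0.39658993,  0.63472295, -0.66320675, -0.13540561],
       [-0.36364652, -0.55472641, -0.74835808,  0.97359094],
       [ 0.        ,  0.        ,  0.        ,  1.   
[... 219 characters left out ...]
rray([[-0.0255927 , -0.99955075,  0.01559865,  0.0313708 ],
       [-0.99442113,  0.02385789, -0.10274927,  0.55218061],
       [ 0.10233096, -0.01814126, -0.99458497,  0.68462908],
       [ 0.        ,  0.        ,  0.        ,  1.        ]])}
wrist {'fx': 279.29564678363334, 'fy': 279.29564678363334, 'cx': 319.3358313993615, 'cy': 202.68357122318952, 'D': array([-0.03659834,  0.        ,  0.        ,  0.        ,  0.        ]), 'camera_from_world': array([[ 0.24187188, -0.97030731, -0.00131073, -0.54969712],
       [-0.93282297, -0.23289944,  0.274953  , -0.03596885],
       [-0.26709418, -0.06528072, -0.96145677,  0.37720271],
       [ 0.        ,  0.        ,  0.        ,  1.        ]])}
```

View pics/scene0.png

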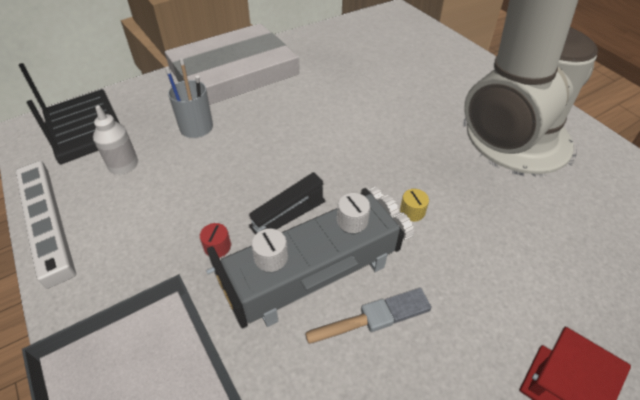

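View pics/top0.png

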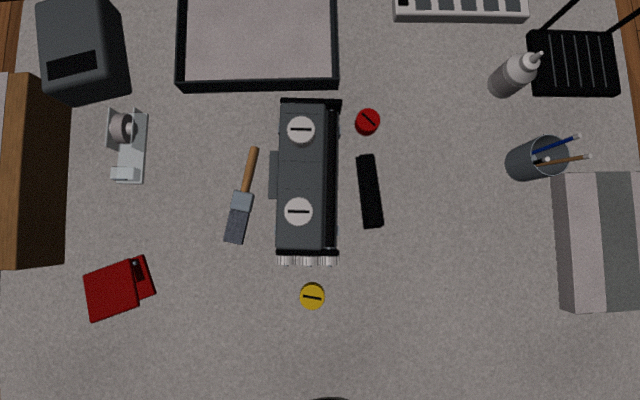

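View pics/wrist0.png

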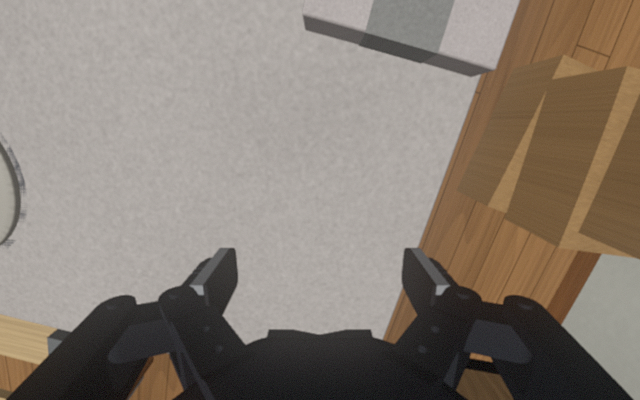

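The scene picture shows the cartridge with white gears at its right end, around (390,215). In the top picture the gears are at (308,260), on the side nearest the robot. There are four candidate caps, given here by top-picture pixels:
- White cap at (298,211), next to the gears. This is the fill cap.
- White cap at (301,130), at the contact end. This is the waste cap.
- Yellow cap at (312,297), a look-alike.
- Red cap at (368,121), a look-alike.

Next I'll measure the caps and take an enlarged crop to confirm.

```bash
cat > h.py <<'E'
import cv2, numpy as np
from workcell import bot, imaging
def ray(n,px,c=None):
    c=c or imaging.calibration(n); K=np.array([[c['fx'],0,c['cx']],[0,c['fy'],c['cy']],[0,0,1]])
    u=cv2.undistortPoints(np.array([[px]],float),K,c['D'])[0,0]
    T=c['camera_from_world'];R=T[:3,:3];o=-R.T@T[:3,3]
    return o,R.T@np.array([u[0],u[1],1])
def onz(n,px,z,c=None):
    o,d=ray(n,px,c); return o+d*(z-o[2])/d[2]
E
python3 - <<'E'
from h import *
out=[]
P={}
for n,rois in (("top",[(298,211),(301,130)]),("scene",[(353,207),(269,244)])):
    im=cv2.imread(f"pics/{n}0.png"); 
    for (x,y) in rois:
        r=26; c=im[y-r:y+r,x-r:x+r]
        hsv=cv2.cvtColor(c,cv2.COLOR_BGR2HSV); 
        m=((hsv[...,2]>165)&(hsv[...,1]<40)).astype(np.uint8)
        m=cv2.morphologyEx(m,cv2.MORPH_CLOSE,np.ones((7,7)))
        nl,l,s,ce=cv2.connectedComponentsWithStats(m); k=1+np.argmax(s[1:,4])
        p=ce[k]+[x-r,y-r]; print(n,p,s[k],onz(n,p,.138))
        P.setdefault(n,[]).append(p)
        v=cv2.cvtColor(m*255,cv2.COLOR_GRAY2BGR)
        out.append(cv2.resize(np.hstack([c,v]),None,fx=3.8,fy=3.8,interpolation=cv2.INTER_NEAREST))
cv2.imwrite("pics/crop0.png",np.vstack([np.hstack(out[:2]),np.hstack(out[2:])]))
E
```

```text
top [295.01971831 212.92957746] [ 13  14  26  26 355] [0.50915745 0.06382302 0.138     ]
top [294.16049383 129.33333333] [13 20 14 14 81] [0.65125931 0.06278586 0.138     ]
scene [350.87040748 196.56312625] [   0    0   52   43 1497] [0.50574826 0.04390263 0.138     ]
scene [264.90676417 239.27056673] [   0    0   52   41 1094] [0.65324032 0.04557263 0.138     ]
```

View pics/crop0.png

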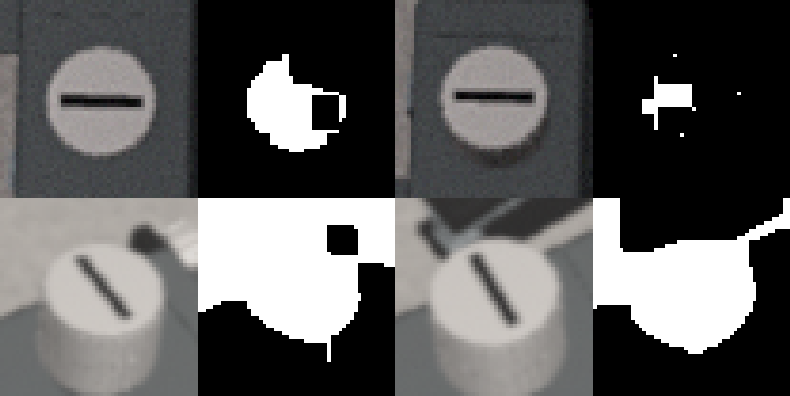

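The crop shows white caps with closed slots; the top-left one, at (298,211), is on the gear side, so it is the fill cap. The threshold was too high. I'll redo the measurement with a lower one and use the slots too.

Run:
```python
from h import *
im=cv2.imread("pics/top0.png")
S={}
for nm,(x,y) in (("fill",(298,211)),("waste",(301,130))):
    g=cv2.cvtColor(im[y-20:y+20,x-20:x+20],cv2.COLOR_BGR2GRAY)
    m=(cv2.GaussianBlur(g,(3,3),0)>115).astype(np.uint8)
    m[:, :4]=0
    cs,_=cv2.findContours(m,cv2.RETR_EXTERNAL,cv2.CHAIN_APPROX_NONE); c=max(cs,key=cv2.contourArea)
    (cx,cy),r=cv2.minEnclosingCircle(c); e=cv2.fitEllipse(c)
    p=np.array(e[0])+[x-20,y-20]; w=onz("top",p,.138); S[nm]=w
    a=onz("top",p+[e[1][0]/2,0],.138)
    # slot
    ms=((g<70)&(np.hypot(*np.mgrid[-20:20,-20:20])<10)).astype(np.uint8)
    ys,xs=np.nonzero(ms); q=np.array([xs.mean(),ys.mean()])
    d=cv2.fitLine(np.c_[xs,ys].astype(np.float32),cv2.DIST_L2,0,.01,.01).ravel()[:2]
    q+=[x-20,y-20]
    A=onz("top",q-d*9,.138);B=onz("top",q+d*9,.138)
    print(nm,p,e[1],"ctr",w,"rad",np.linalg.norm(a-w),"slotctr",onz("top",q,.138),"slotyaw",np.degrees(np.arctan2(*(A-B)[1::-1])))
im=cv2.imread("pics/scene0.png")
for nm,(x,y) in (("fill",(353,206)),("waste",(269,242))):
    g=cv2.cvtColor(im[y-20:y+20,x-20:x+20],cv2.COLOR_BGR2GRAY)
    ms=((g<100)&(np.hypot(*np.mgrid[-20:20,-20:20])<11)).astype(np.uint8)
    ys,xs=np.nonzero(ms); q=np.array([xs.mean(),ys.mean()])+[x-20,y-20]
    print("scene slot",nm,q,len(xs),onz("scene",q,.138))
d=S["fill"]-S["waste"]; print("dist",np.linalg.norm(d),"cart yaw of +y",np.degrees(np.arctan2(d[1],d[0])))
for nm,p in (("yellow",(312,297)),("red",(368,121))): print(nm,onz("top",p,.04))
```

```text
fill [297.85337257 211.13379288] (27.407346725463867, 27.67854881286621) ctr [0.51202072 0.05907104 0.138     ] rad 0.02272334454388957 slotctr [0.51190956 0.05988844 0.138     ] slotyaw 87.12874532933941
waste [300.37874031 129.01637268] (25.724538803100586, 26.797704696655273) ctr [0.65157301 0.05220332 0.138     ] rad 0.021883041692917257 slotctr [0.65211644 0.04975142 0.138     ] slotyaw 86.68699833306572
scene slot fill [353.63333333 203.9       ] 30 [0.51062656 0.05812998 0.138     ]
scene slot waste [268.44186047 241.65116279] 43 [0.65094929 0.05179834 0.138     ]
dist 0.1397211707269257 cart yaw of +y 177.18260492773703
yellow [0.35379046 0.04028037 0.04      ]
red [ 0.69337071 -0.07919207  0.04      ]
```

Both views agree: the fill cap is at (0.511, 0.059). The spacing between the caps is 139.7 mm against a nominal 140, and the cartridge x axis is at yaw 87°. I'll travel over it at the present height.

Call:
servo_tool([
  [[0, 0, 0, 2.9, -2.75, 0, 8.5], [0, 0, 0, 2.9, -2.75, 0, 8.5], [0, 0, 0, 2.9, -2.75, 0, 8.5], [0, 0, 0, 2.9, -2.75, 0, 8.5], [0, 0, 0, 2.9, -2.75, 0, 8.5], [0, 0, 0, 2.9, -2.75, 0, 8.5], [0, 0, 0, 2.9, -2.75, 0, 8.5], [0, 0, 0, 2.9, -2.75, 0, 8.5], [0, 0, 0, 2.9, -2.75, 0, 8.5], [0, 0, 0, 2.9, -2.75, 0, 8.5], [0, 0, 0, 2.9, -2.75, 0, 8.5], [0, 0, 0, 2.9, -2.75, 0, 8.5]],
], force=40)

```text
time: 1.15
ee_pos: [0.3955, -0.1174, 0.1937]
tcp_rot: [-179.7, 0.0, 13.1]
wrist_force: [0.7, -1.8, -0.1]
opening: 0.0854
```

Run:
```python
from workcell import bot
o=bot.get_obs();print(o['q'].round(1),o['ee_pos'],o['tcp_rot'])
```

```text
[-16.8 -13.6  -7.9  95.9   0.3 150.1] [ 0.39554393 -0.11741023  0.19372495] [-1.79658805e+02  1.80505590e-02  1.31377839e+01]
```

Call:
servo_tool([
  [[0, 0, -0.12, 0, 0, 0, 8.5], [0, 0, -0.12, 0, 0, 0, 8.5], [0, 0, -0.12, 0, 0, 0, 8.5], [0, 0, -0.12, 0, 0, 0, 8.5], [0, 0, -0.12, 0, 0, 0, 8.5], [0, 0, -0.12, 0, 0, 0, 8.5], [0, 0, -0.12, 0, 0, 0, 8.5], [0, 0, -0.12, 0, 0, 0, 8.5], [0, 0, -0.12, 0, 0, 0, 8.5], [0, 0, -0.12, 0, 0, 0, 8.5], [0, 0, -0.12, 0, 0, 0, 8.5], [0, 0, -0.12, 0, 0, 0, 8.5]],
])

```text
time: 2.15
ee_pos: [0.3985, -0.1066, 0.1909]
tcp_rot: [-179.7, -0.5, 98.7]
wrist_force: [-1.0, 0.1, -0.0]
opening: 0.085
```

Call:
servo_tool([
  [[0, 0, -0.12, 0, 0, 0, 8.5], [0, 0, -0.12, 0, 0, 0, 8.5], [0, 0, -0.12, 0, 0, 0, 8.5], [0, 0, -0.12, 0, 0, 0, 8.5], [0, 0, -0.12, 0, 0, 0, 8.5], [0, 0, -0.12, 0, 0, 0, 8.5], [0, 0, -0.12, 0, 0, 0, 8.5], [0, 0, 0, 0, 0, 0, 8.5], [0, 0, 0, 0, 0, 0, 8.5]],
])

```text
time: 2.9
ee_pos: [0.3973, -0.1063, 0.1892]
tcp_rot: [179.8, -0.7, 149.0]
wrist_force: [-0.6, 0.1, 0.2]
opening: 0.085
```

```bash
cat >> h.py <<'E'
from scipy.spatial.transform import Rotation as Ro
def delta(t,yaw=None):
    o=bot.get_obs(); R=Ro.from_euler('xyz',o['tcp_rot'],degrees=True)
    print('t',o['time'],'pos',o['ee_pos'].round(4),'rpy',o['tcp_rot'].round(2),'q',o['q'].round(1),'F',o['wrist_force'].round(1),'T',o['torque'].round(2),'open',round(o['opening'],4))
    if t is not None: print('tool delta cm',(R.inv().apply(np.array(t)-o['ee_pos'])*100).round(2))
    if yaw is None: yaw=o['tcp_rot'][2]
    print('turn',(R.inv()*Ro.from_euler('xyz',[180,0,yaw],degrees=True)).as_rotvec().round(4))
E
python3 -c "
from h import *
delta([.5115,.059,.19])"
```

```text
t 2.9 pos [ 0.3973 -0.1063  0.1892] rpy [179.8   -0.72 148.96] q [-15.3 -13.3  -8.2  95.8   0.4  15.8] F [-0.6  0.1  0.2] T [ 0.02 -0.02 -0.01] open 0.085
tool delta cm [-1.26 20.05 -0.03]
turn [ 0.0035 -0.0126 -0.    ]
```

Call:
servo_tool([
  [[0.003, -0.0126, 0, -0.2, 3.3, -0.1, 8.5], [0, 0, 0, -0.2, 3.3, -0.1, 8.5], [0, 0, 0, -0.2, 3.3, -0.1, 8.5], [0, 0, 0, -0.2, 3.3, -0.1, 8.5], [0, 0, 0, -0.2, 3.3, -0.1, 8.5], [0, 0, 0, -0.2, 3, -0.1, 8.5], [0, 0, 0, 0, 0, 0, 8.5], [0, 0, 0, 0, 0, 0, 8.5]],
])

```text
time: 3.57
ee_pos: [0.5145, 0.0596, 0.1943]
tcp_rot: [-180.0, 0.0, 146.6]
wrist_force: [-0.8, -1.6, -0.3]
opening: 0.0851
```

```bash
python3 -c "
from h import *
delta([.5115,.059,.19])
cv2.imwrite('pics/w1.png',imaging.camera('wrist'))"
```

```text
t 3.5667 pos [0.5145 0.0596 0.1943] rpy [-1.7997e+02  5.0000e-02  1.4661e+02] q [ 6.6  0.5  4.9 94.4 -0.1 40. ] F [-0.8 -1.6 -0.3] T [-0.03 -0.02  0.  ] open 0.0851
tool delta cm [ 0.22 -0.21  0.43]
turn [-0.0005  0.0008 -0.    ]
```

View pics/w1.png

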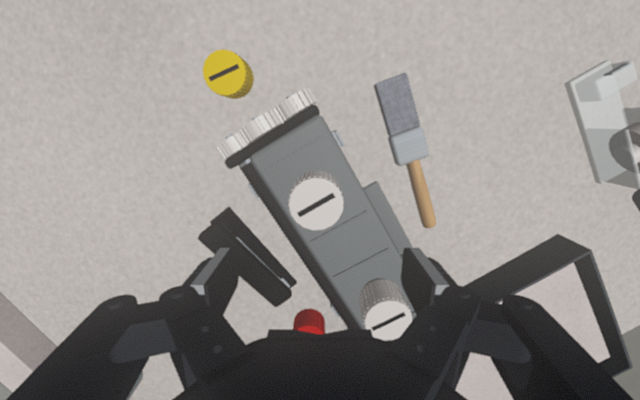

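The wrist view shows the gears at (268,125) next to the white cap at (316,203), so that is the fill cap, with nothing in the fingers' way. I'll check its position from this view.

Run:
```python
from h import *
im=cv2.imread('pics/w1.png'); x,y=316,203
g=cv2.cvtColor(im[y-22:y+22,x-22:x+22],cv2.COLOR_BGR2GRAY)
ms=((g<80)&(np.hypot(*np.mgrid[-22:22,-22:22])<18)).astype(np.uint8)
ys,xs=np.nonzero(ms); q=np.array([xs.mean(),ys.mean()])+[x-22,y-22]
print(q,onz('wrist',q,.138)); delta(onz('wrist',q,.138)*[1,1,0]+[0,0,.103])
```

```text
[316.70833333 203.95833333] [0.51107439 0.05904622 0.138     ]
t 3.6167 pos [0.5144 0.0593 0.1941] rpy [-1.7998e+02  4.0000e-02  1.4660e+02] q [ 6.6  0.4  4.9 94.4 -0.  40. ] F [-1.3  1.   0.3] T [-0.05  0.02 -0.06] open 0.0852
tool delta cm [ 0.27 -0.2   9.11]
turn [-0.0003  0.0007 -0.    ]
```

All three views agree within about 1 mm. Now I'll descend.

Call:
servo_tool([
  [[0, 0, 0, 0.25, -0.2, 0, 8.5], [0, 0, 0, 0, 0, 2.0, 8.5], [0, 0, 0, 0, 0, 2.0, 8.5], [0, 0, 0, 0, 0, 2.0, 8.5], [0, 0, 0, 0, 0, 1.5, 8.5], [0, 0, 0, 0, 0, 1.0, 8.5], [0, 0, 0, 0, 0, 0.3, 8.5], [0, 0, 0, 0, 0, 0, 8.5]],
])

```text
time: 4.28
ee_pos: [0.5073, 0.0521, 0.1053]
tcp_rot: [179.9, 0.2, 145.5]
wrist_force: [-0.7, 0.1, 0.1]
opening: 0.0848
```

```bash
python3 -c "
from h import *
delta([.5113,.059,.103])"
```

```text
t 4.2833 pos [0.5073 0.0521 0.1053] rpy [179.91   0.24 145.54] q [ 5.9 -1.6 -7.  84.4 -0.1 40.4] F [-0.7  0.1  0.1] T [-0.03 -0.04  0.02] open 0.0848
tool delta cm [0.06 0.8  0.23]
turn [0.0015 0.0042 0.    ]
```

Call:
servo_tool([
  [[0, 0.004, 0, 0.05, 0.8, 0.2, 8.5], [0, 0, 0, 0, 0, 0, 8.5], [0, 0, 0, 0, 0, 0, 8.5]],
])

```text
time: 4.53
ee_pos: [0.5124, 0.0589, 0.1057]
tcp_rot: [179.8, 0.1, 145.4]
wrist_force: [0.0, -0.4, -0.1]
opening: 0.085
```

```bash
python3 -c "
from h import *
delta([.5113,.059,.103])"
```

```text
t 4.5333 pos [0.5124 0.0589 0.1057] rpy [1.7980e+02 1.2000e-01 1.4541e+02] q [ 6.5 -0.8 -6.1 84.4  0.1 41.1] F [ 0.  -0.4 -0.1] T [-0.02 -0.   -0.01] open 0.085
tool delta cm [ 0.1  -0.05  0.27]
turn [0.0035 0.0021 0.    ]
```

Good. Now I'll close with a small final correction.

Call:
servo_tool([
  [[0.003, 0.002, 0, 0.1, -0.05, 0.3, 8.5], [0, 0, 0, 0, 0, 0, 4.0], [0, 0, 0, 0, 0, 0, 4.0], [0, 0, 0, 0, 0, 0, 4.0], [0, 0, 0, 0, 0, 0, 4.0], [0, 0, 0, 0, 0, 0, 4.0], [0, 0, 0, 0, 0, 0, 4.0], [0, 0, 0, 0, 0, 0, 4.0], [0, 0, 0, 0, 0, 0, 4.0], [0, 0, 0, 0, 0, 0, 4.0]],
], force=40)

```text
time: 5.37
ee_pos: [0.5124, 0.0596, 0.1043]
tcp_rot: [179.9, 0.1, 145.5]
wrist_force: [0.5, 0.1, 0.6]
opening: 0.0399
```

```bash
python3 -c "
from h import *
delta([.5113,.059,.103])
cv2.imwrite('pics/w2.png',imaging.camera('wrist'))"
```

```text
t 5.3667 pos [0.5124 0.0596 0.1043] rpy [1.7989e+02 1.0000e-01 1.4545e+02] q [ 6.6 -0.7 -6.2 84.4  0.  41.2] F [0.5 0.1 0.6] T [ 0.02 -0.01  0.02] open 0.0399
tool delta cm [ 0.05 -0.11  0.13]
turn [0.0019 0.0018 0.    ]
```

View pics/w2.png

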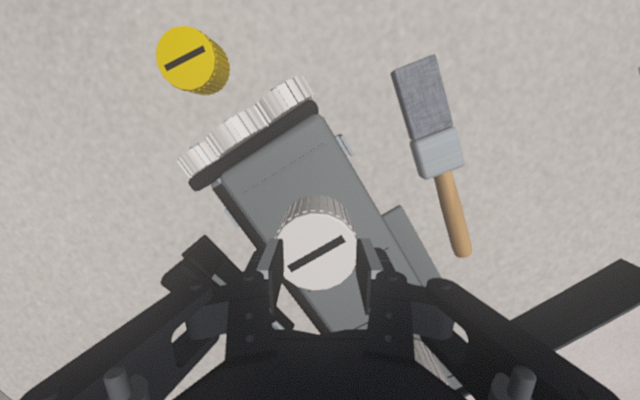

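The opening reads exactly the commanded 40 mm, less than the 48 mm cap. The pads may therefore be off the cap's middle or only touching, so I'll check the cap centre at (316,254) from this view.

Run:
```python
from h import *
for p in ((316,254),(316,252)): print(onz('wrist',p,.138))
c=imaging.calibration('wrist');K=np.array([[c['fx'],0,c['cx']],[0,c['fy'],c['cy']],[0,0,1]]);T=c['camera_from_world']
o=bot.get_obs();R=Ro.from_euler('xyz',o['tcp_rot'],degrees=True)
for off in ([0,0,0],[0,0,-.019],[0,.02,-.004],[0,-.02,-.004],[0,.02,-.034],[0,-.02,-.034]):
    w=o['ee_pos']+R.apply(off); print(off,cv2.projectPoints(w[None],cv2.Rodrigues(T[:3,:3])[0],T[:3,3],K,c['D'])[0].ravel())
im=cv2.imread('pics/w2.png')[180:330,220:420]; cv2.imwrite('pics/w2c.png',cv2.resize(im,None,fx=4,fy=4,interpolation=cv2.INTER_CUBIC))
```

```text
[0.51135921 0.05827873 0.138     ]
[0.51036256 0.05896775 0.138     ]
[0, 0, 0] [318.95266899 231.21921368]
[0, 0, -0.019] [318.91212931 242.9715082 ]
[0, 0.02, -0.004] [349.53777876 233.52862745]
[0, -0.02, -0.004] [288.34977812 233.44175952]
[0, 0.02, -0.034] [355.17737908 254.22887662]
[0, -0.02, -0.034] [282.56672699 254.12755813]
```

View pics/w2c.png

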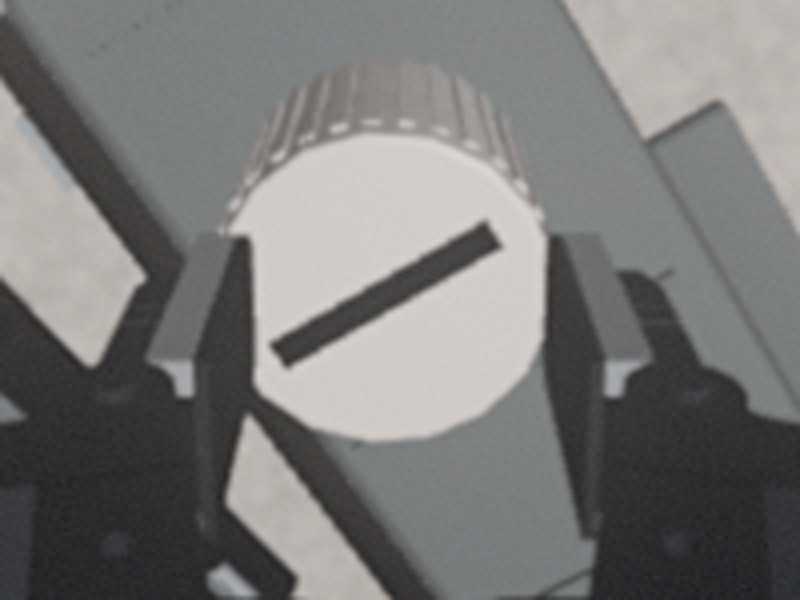

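The pads are centred on the cap's diameter, but the opening reached the commanded value, so I'll command less to be sure they squeeze.

Call:
servo_tool([
  [[0, 0, 0, 0, 0, 0, 2.0], [0, 0, 0, 0, 0, 0, 2.0], [0, 0, 0, 0, 0, 0, 2.0], [0, 0, 0, 0, 0, 0, 2.0]],
], force=40)

```text
time: 5.75
ee_pos: [0.5127, 0.059, 0.1057]
tcp_rot: [179.9, 0.2, 145.4]
wrist_force: [-0.4, -0.2, -0.1]
opening: 0.0201
```

```bash
python3 -c "
from h import *
delta([.5113,.059,.103])"
```

```text
t 5.75 pos [0.5127 0.059  0.1057] rpy [179.89   0.22 145.43] q [ 6.6 -0.8 -6.1 84.4 -0.1 41.2] F [-0.4 -0.2 -0.1] T [ 0.05  0.02 -0.04] open 0.0201
tool delta cm [ 0.12 -0.07  0.27]
turn [0.0019 0.0039 0.    ]
```

```bash
python3 -c "
from h import *
a=imaging.camera('wrist');b=imaging.camera('scene')
cv2.imwrite('pics/w3.png',np.hstack([cv2.resize(a[150:350,220:420],(400,400)),cv2.resize(b[150:290,270:410],(400,400))]))"
```

```text
(no output)
```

View pics/w3.png

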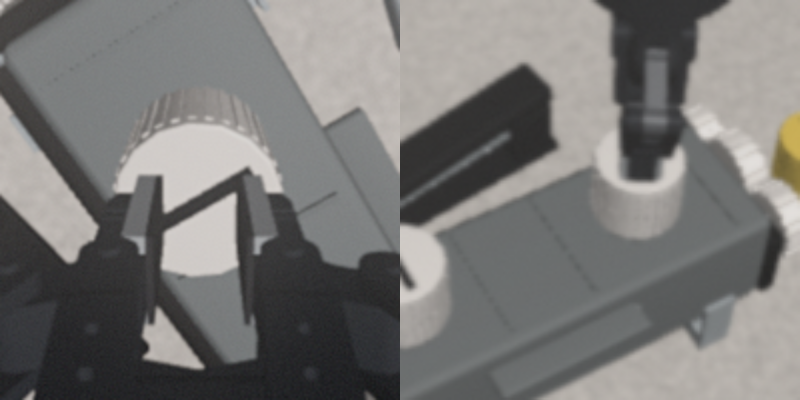

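The gripper has closed above the cap: the fingers sit over its white top at crop (640,170). The reported height and the actual height therefore disagree, and I need to find the size of that gap before moving. I'll triangulate the fingertips.

Run:
```python
from h import *
o=bot.get_obs();R=Ro.from_euler('xyz',o['tcp_rot'],degrees=True)
ims={n:imaging.camera(n) for n in ('scene','top','wrist')}
for n in ims:
    cv2.imwrite(f'pics/{n}4.png',ims[n])
    c=imaging.calibration(n);K=np.array([[c['fx'],0,c['cx']],[0,c['fy'],c['cy']],[0,0,1]]);T=c['camera_from_world']
    im=cv2.resize(ims[n],None,fx=4,fy=4,interpolation=cv2.INTER_CUBIC)
    def pj(w): return cv2.projectPoints(np.array(w,float)[None],cv2.Rodrigues(T[:3,:3])[0],T[:3,3],K,c['D'])[0].ravel()
    for z,col in ((0,(0,0,255)),(-.035,(0,255,0)),(-.07,(255,0,0))):
        p=pj(o['ee_pos']+R.apply([0,0,z])); cv2.circle(im,(int(p[0]*4),int(p[1]*4)),4,col,-1); print(n,z,p.round(1))
    a=np.linspace(0,6.28,40)
    for z in (.098,.138):
        for t in a:
            p=pj([.5113+.024*np.cos(t),.059+.024*np.sin(t),z]); cv2.circle(im,(int(p[0]*4),int(p[1]*4)),1,(255,0,255),-1)
    p=pj([.5113,.059,.138])*4; x,y=int(max(p[0]-390,0)),int(max(p[1]-290,0)); cv2.imwrite(f'pics/{n}4c.png',im[y:y+580,x:x+780])
print(o['ee_pos'],R.apply([0,0,1]))
```

```text
scene 0 [351.6 218.3]
scene -0.035 [353.1 203.7]
scene -0.07 [354.6 187.7]
top 0 [298.8 211.8]
top -0.035 [297.8 210.8]
top -0.07 [296.7 209.7]
wrist 0 [319.  231.3]
wrist -0.035 [318.9 255.2]
wrist -0.07 [318.8 292.3]
[0.51262104 0.05896919 0.10556895] [ 4.09732617e-03 -6.90816178e-04 -9.99991367e-01]
```

View pics/scene4c.png

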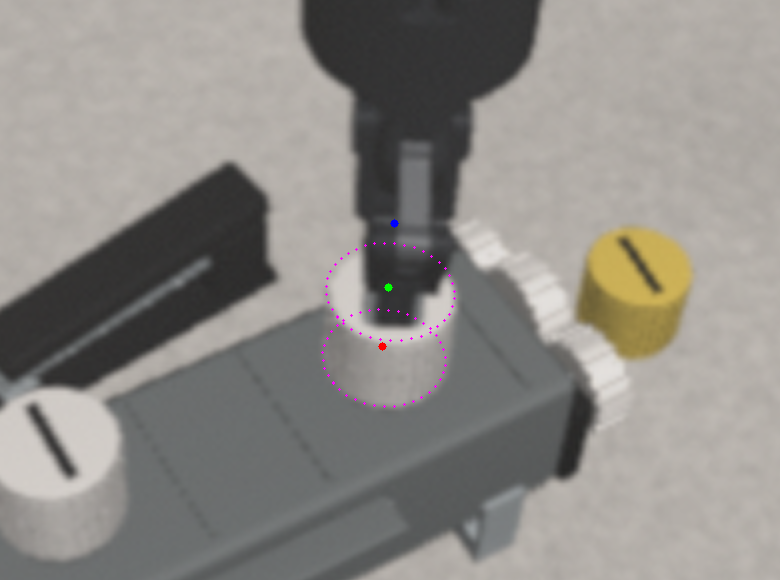

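View pics/wrist4c.png

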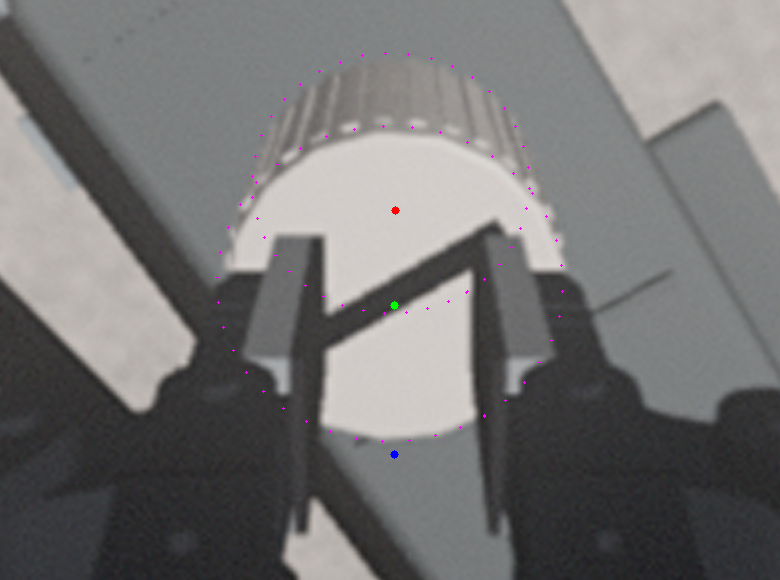

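Run:
```python
from h import *
o=bot.get_obs();R=Ro.from_euler('xyz',o['tcp_rot'],degrees=True)
# scene ray in tool coords
oo,d=ray('scene',(354.9,213.2)); a=R.inv().apply(oo-o['ee_pos']); b=R.inv().apply(d)
for y in (.01,.014,.018,.024): print('scene y',y,(a+b*(y-a[1])/b[1]).round(4))
# wrist, front tip inner corners
off=np.array([318.9-394/4,255.2-305/4])
for c in ((323,237),(487,237),(290,360),(508,360),(275,237),(320,420)):
    px=np.array(c)/4+off; oo,d=ray('wrist',px); a=R.inv().apply(oo-o['ee_pos']); b=R.inv().apply(d)
    print('wrist',px,[ (a+b*(z-a[2])/b[2]).round(4)[:2].tolist() for z in (0,-.02,-.035,-.05)])
print('cam in tool',a)
```

```text
scene y 0.01 [ 0.0033  0.01   -0.025 ]
scene y 0.014 [ 0.0029  0.014  -0.0299]
scene y 0.018 [ 0.0025  0.018  -0.0347]
scene y 0.024 [ 0.002  0.024 -0.042]
wrist [301.15 238.2 ] [[-0.005, -0.012], [0.0035, -0.0106], [0.01, -0.0096], [0.0164, -0.0085]]
wrist [342.15 238.2 ] [[-0.005, 0.0156], [0.0036, 0.0138], [0.01, 0.0125], [0.0164, 0.0111]]
wrist [292.9  268.95] [[-0.0282, -0.0181], [-0.0169, -0.016], [-0.0085, -0.0145], [-0.0001, -0.0129]]
wrist [347.4  268.95] [[-0.0281, 0.0198], [-0.0169, 0.0175], [-0.0085, 0.0158], [-0.0001, 0.0141]]
wrist [289.15 238.2 ] [[-0.005, -0.0201], [0.0035, -0.0178], [0.01, -0.016], [0.0164, -0.0143]]
wrist [300.4  283.95] [[-0.0401, -0.0131], [-0.0275, -0.0116], [-0.018, -0.0105], [-0.0086, -0.0093]]
cam in tool [ 6.94361570e-02  1.14139460e-04 -1.73878662e-01]
```

Both views put the fingertips about 33 mm behind the reported TCP, at a true z of about 0.14 m, where the stated geometry says only about 3 mm. The cap model matches the images, so the error is in the tool length, and the whole grasp has to go about 30 mm lower. I'll open, descend part way and check again.

Call:
servo_tool([
  [[0, 0, 0, 0, 0, 0, 8.5], [0, 0, 0, 0, 0, 0, 8.5], [0, 0, 0, 0, 0, 0, 8.5], [0, 0, 0, 0, 0, 0, 8.5], [0, 0, 0, 0, 0, 0, 8.5], [0, 0, 0, 0, 0, 0, 8.5], [0, 0, 0, 0, 0, 0, 8.5], [0, 0.004, 0, 0.1, -0.1, 0.6, 8.5], [0, 0, 0, 0, 0.05, 0.6, 8.5], [0, 0, 0, 0, 0.05, 0.6, 8.5], [0, 0, 0, 0, 0, 0, 8.5]],
])

```text
time: 6.92
ee_pos: [0.5116, 0.0597, 0.0852]
tcp_rot: [179.9, -0.1, 145.4]
wrist_force: [-0.1, -0.7, 0.6]
opening: 0.0852
```

```bash
cat >> h.py <<'E'
def look(tag,cap=(.5113,.059)):
    o=bot.get_obs();R=Ro.from_euler('xyz',o['tcp_rot'],degrees=True); out=[]
    for n in ('scene','wrist'):
        img=imaging.camera(n)
        c=imaging.calibration(n);K=np.array([[c['fx'],0,c['cx']],[0,c['fy'],c['cy']],[0,0,1]]);T=c['camera_from_world']
        pj=lambda w: cv2.projectPoints(np.array(w,float)[None],cv2.Rodrigues(T[:3,:3])[0],T[:3,3],K,c['D'])[0].ravel()
        p=pj([cap[0],cap[1],.138]); s=50 if n=='scene' else 75
        x,y=int(p[0])-s,int(p[1])-s
        out.append(cv2.resize(img[y:y+2*s,x:x+2*s],(400,400),interpolation=cv2.INTER_CUBIC)); print(n,'origin',x,y,'scale',200/s)
    cv2.imwrite(f'pics/{tag}.png',np.hstack(out))
E
python3 -c "
from h import *
look('l5'); delta([.5113,.059,.074])"
```

```text
scene origin 303 154 scale 4.0
wrist origin 242 195 scale 2.6666666666666665
t 7.0167 pos [0.5119 0.0597 0.0863] rpy [ 1.7988e+02 -3.0000e-02  1.4543e+02] q [ 6.6 -0.6 -8.  82.5  0.1 41.1] F [-0.6 -0.1 -0.4] T [-0.    0.08  0.03] open 0.0852
tool delta cm [ 0.01 -0.09  1.23]
turn [ 0.002  -0.0005 -0.    ]
```

View pics/l5.png

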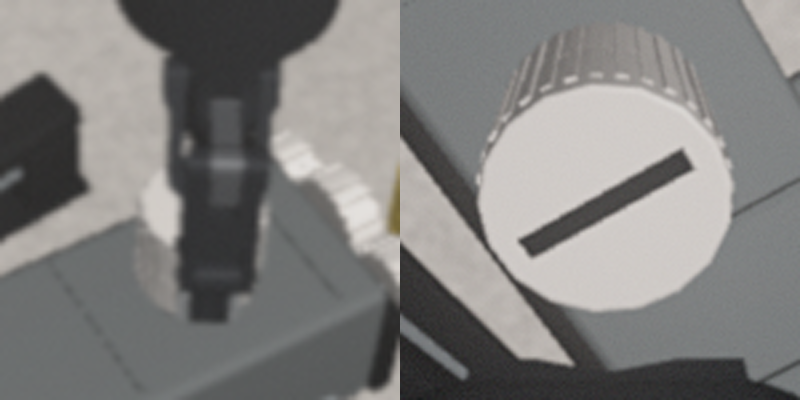

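The near finger's tip shows at crop (208,322), hanging in front of the cap.

Run:
```python
from h import *
o=bot.get_obs();R=Ro.from_euler('xyz',o['tcp_rot'],degrees=True)
oo,d=ray('scene',(303+52,154+80.5)); a=R.inv().apply(oo-o['ee_pos']); b=R.inv().apply(d)
for y in (.043,.047,.052,.057):
  q=a+b*(y-a[1])/b[1]; print(y,q.round(4),(o['ee_pos']+R.apply(q)).round(4))
```

```text
0.043 [ 0.0027  0.043  -0.0356] [0.534  0.0966 0.122 ]
0.047 [ 0.0023  0.047  -0.0409] [0.5366 0.0996 0.1274]
0.052 [ 0.0018  0.052  -0.0477] [0.5398 0.1034 0.1341]
0.057 [ 0.0013  0.057  -0.0544] [0.5431 0.1073 0.1408]
```

The open tip is about 42 mm behind the reported TCP, which fits a tool about 30 mm shorter than stated plus the 13 mm swing. I'll go to a reported z of about 0.069.

Call:
servo_tool([
  [[0, 0, 0, 0, -0.1, 0.6, 8.5], [0, 0, 0, 0, 0, 0.6, 8.5], [0, 0, 0, 0, 0.05, 0.5, 8.5], [0, 0, 0, 0, 0, 0, 8.5], [0, 0, 0, 0, 0, 0, 3.5], [0, 0, 0, 0, 0, 0, 3.5], [0, 0, 0, 0, 0, 0, 3.5], [0, 0, 0, 0, 0, 0, 3.5], [0, 0, 0, 0, 0, 0, 3.5], [0, 0, 0, 0, 0, 0, 3.5], [0, 0, 0, 0, 0, 0, 3.5], [0, 0, 0, 0, 0, 0, 3.5]],
], force=40)

```text
time: 8.02
ee_pos: [0.5117, 0.0591, 0.0682]
tcp_rot: [179.9, 0.0, 145.4]
wrist_force: [-0.4, -0.2, 0.1]
opening: 0.0468
```

```bash
python3 -c "
from h import *
look('l6'); delta([.5113,.059,.068])"
```

```text
scene origin 303 154 scale 4.0
wrist origin 243 216 scale 2.6666666666666665
t 8.1167 pos [0.5116 0.0592 0.0682] rpy [179.88   0.   145.43] q [ 6.5 -0.4 -9.9 80.4  0.1 41.1] F [-1.9 -0.8 -0. ] T [-0.05  0.06  0.  ] open 0.0472
tool delta cm [ 0.02 -0.03  0.02]
turn [0.0021 0.     0.    ]
```

View pics/l6.png

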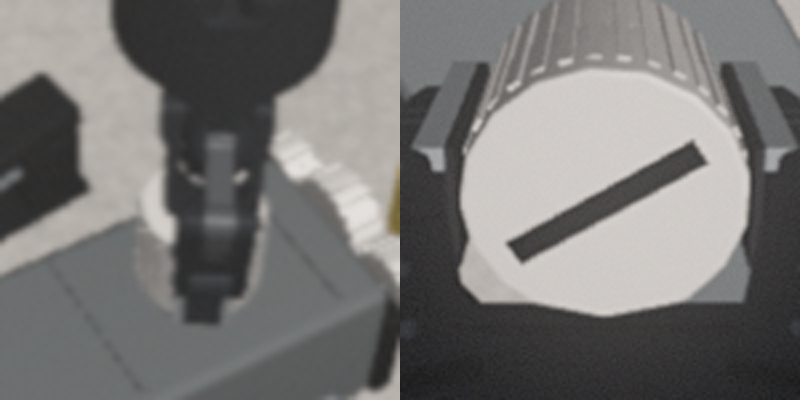

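The opening stopped at 47 mm and both pads sit on the ribbed sides, so the cap is held. I'll try counter-clockwise first, which is a negative turn about tool z, and watch the slot and the torque.

Call:
servo_tool([
  [[0, 0, -0.1, 0, 0, 0, 3.5], [0, 0, -0.1, 0, 0, 0, 3.5], [0, 0, -0.1, 0, 0, 0, 3.5], [0, 0, -0.1, 0, 0, 0, 3.5], [0, 0, 0, 0, 0, 0, 3.5]],
])

```text
time: 8.53
ee_pos: [0.5112, 0.059, 0.068]
tcp_rot: [179.9, -0.0, 169.3]
wrist_force: [0.1, -0.8, 0.3]
opening: 0.0469
```

```bash
python3 -c "
from h import *
look('l7'); delta([.5115,.0591,.068])"
```

```text
scene origin 303 154 scale 4.0
wrist origin 244 217 scale 2.6666666666666665
t 8.6333 pos [0.5112 0.059  0.068 ] rpy [1.7992e+02 1.0000e-02 1.6890e+02] q [ 6.5 -0.4 -9.9 80.5  0.1 17.6] F [ 0.2 -0.1 -0.8] T [-0.14  0.05 -0.01] open 0.0467
tool delta cm [-0.02  0.02 -0.  ]
turn [0.0013 0.0001 0.    ]
```

View pics/l7.png

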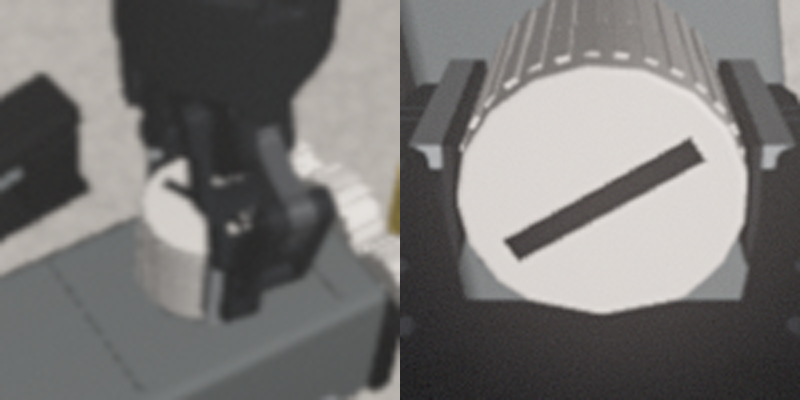

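The slot stayed fixed relative to the fingers while the gripper turned 23.5°, with almost no torque. The cap follows counter-clockwise well past the 12° wrong-way stop, so the fill neck has a normal thread. I'll keep turning.

Call:
servo_tool([
  [[0, 0, -0.1, 0, 0, 0, 3.5], [0, 0, -0.1, 0, 0, 0, 3.5], [0, 0, -0.1, 0, 0, 0, 3.5], [0, 0, -0.1, 0, 0, 0, 3.5], [0, 0, -0.1, 0, 0, 0, 3.5], [0, 0, -0.1, 0, 0, 0, 3.5], [0, 0, -0.1, 0, 0, 0, 3.5], [0, 0, -0.1, 0, 0, 0, 3.5], [0, 0, 0, 0, 0, 0, 3.5], [0, 0, 0, 0, 0, 0, 3.5]],
])

```text
time: 9.47
ee_pos: [0.511, 0.0586, 0.0679]
tcp_rot: [180.0, 0.0, -145.3]
wrist_force: [-0.9, -0.0, -0.2]
opening: 0.047
```

```bash
python3 -c "
from h import *
look('l8'); delta([.5115,.0591,.068])"
```

```text
scene origin 303 154 scale 4.0
wrist origin 244 218 scale 2.6666666666666665
t 9.5667 pos [0.511  0.0586 0.0679] rpy [ 1.7997e+02  1.0000e-02 -1.4529e+02] q [  6.5  -0.4  -9.9  80.5   0.  -28.2] F [ 0.5 -0.2  0.4] T [-0.16  0.01 -0.02] open 0.0468
tool delta cm [-0.07  0.02 -0.01]
turn [0.0006 0.0002 0.    ]
```

View pics/l8.png

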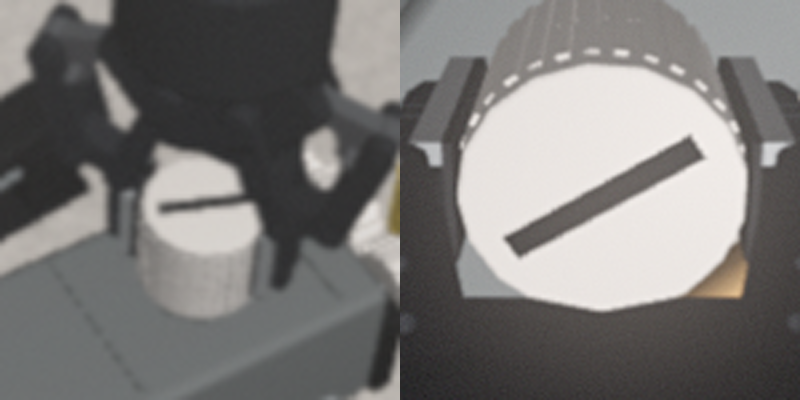

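The cap has turned 69° with no slip and is still on its neck. I'll turn about 23° more.

Call:
servo_tool([
  [[0, 0, -0.1, 0.03, 0, 0, 3.5], [0, 0, -0.1, 0, 0, 0, 3.5], [0, 0, -0.1, 0, 0, 0, 3.5], [0, 0, -0.1, 0, 0, 0, 3.5], [0, 0, 0, 0, 0, 0, 3.5], [0, 0, 0, 0, 0, 0, 3.5]],
])

```text
time: 10.07
ee_pos: [0.5111, 0.0574, 0.0681]
tcp_rot: [-179.9, -0.1, -122.6]
wrist_force: [-0.7, -0.8, -0.1]
opening: 0.0469
```

```bash
python3 -c "
from h import *
look('l9'); delta([.5115,.0591,.068])"
```

```text
scene origin 303 154 scale 4.0
wrist origin 246 219 scale 2.6666666666666665
t 10.1667 pos [0.5111 0.0575 0.0681] rpy [-1.7993e+02 -5.0000e-02 -1.2253e+02] q [  6.5  -0.5 -10.   80.5  -0.1 -51. ] F [-1.4 -2.2 -0.8] T [-0.38  0.04  0.01] open 0.0468
tool delta cm [-0.16  0.06  0.01]
turn [-0.0013 -0.0008  0.    ]
```

View pics/l9.png

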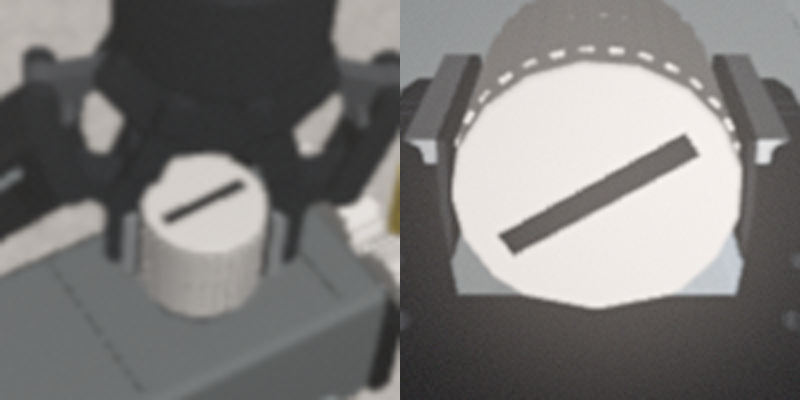

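It has turned 92° with no slip, past the 90° limit for coming free. I'll lift straight up, slowly at first.

Call:
servo_tool([
  [[0.0, 0, 0, 0, 0, -0.5, 3.5], [0, 0, 0, 0, 0, -0.5, 3.5], [0, 0, 0, 0, 0, -0.5, 3.5], [0, 0, 0, 0, 0, -0.5, 3.5], [0, 0, 0, 0, 0, 0, 3.5]],
])

```text
time: 10.58
ee_pos: [0.5114, 0.0581, 0.0904]
tcp_rot: [-179.9, 0.0, -122.9]
wrist_force: [0.0, -0.9, 0.2]
opening: 0.0471
```

```bash
python3 -c "
from h import *
look('l10'); delta([.5115,.0591,.168])"
```

```text
scene origin 303 154 scale 4.0
wrist origin 245 194 scale 2.6666666666666665
t 10.6833 pos [0.5112 0.058  0.0895] rpy [-179.96   -0.   -122.87] q [  6.5  -0.7  -7.8  82.8  -0.  -50.6] F [-0.5  0.3 -0.6] T [-0.   -0.02 -0.01] open 0.0464
tool delta cm [-0.11  0.03 -7.85]
turn [-0.0007 -0.0001  0.    ]
```

View pics/l10.png

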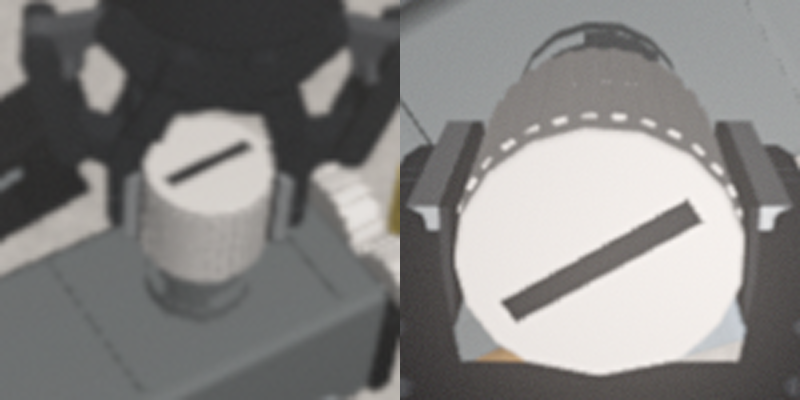

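The cap comes up with the gripper, the neck shows beneath it, and it stays in the same place between the fingers. I'll lift on to about 100 mm.

Call:
servo_tool([
  [[0, 0, 0, 0, 0, -1.0, 3.5], [0, 0, 0, 0, 0, -1.0, 3.5], [0, 0, 0, 0, 0, -1.0, 3.5], [0, 0, 0, 0, 0, -1.0, 3.5], [0, 0, 0, 0, 0, -1.0, 3.5], [0, 0, 0, 0, 0, -1.0, 3.5], [0, 0, 0, 0, 0, -1.0, 3.5], [0, 0, 0, 0, 0, -0.6, 3.5], [0, 0, 0, 0, 0, 0, 3.5], [0, 0, 0, 0, 0, 0, 3.5], [0, 0, 0, 0, 0, 0, 3.5], [0, 0, 0, 0, 0, 0, 3.5]],
])

```text
time: 11.68
ee_pos: [0.5113, 0.0584, 0.1749]
tcp_rot: [-179.9, 0.1, -122.9]
wrist_force: [-0.4, -0.2, -0.5]
opening: 0.0466
```

```bash
python3 -c "
from h import *
delta([.5115,.0591,.168])
cv2.imwrite('pics/s11.png',np.hstack([imaging.camera('scene')[60:360,150:500],imaging.camera('wrist')[60:360,150:500]]))
o=bot.get_obs();print(o['qd'].round(2),o['time'])"
```

```text
t 11.6833 pos [0.5113 0.0584 0.1749] rpy [-1.7991e+02  8.0000e-02 -1.2286e+02] q [  6.5  -0.4   1.9  92.2   0.  -50.6] F [-0.4 -0.2 -0.5] T [-0.   -0.01 -0.03] open 0.0466
tool delta cm [-0.07  0.03  0.69]
turn [-0.0016  0.0013 -0.    ]
[-0.01  0.04  0.03 -0.06 -0.08  0.04] 11.7833
```

View pics/s11.png

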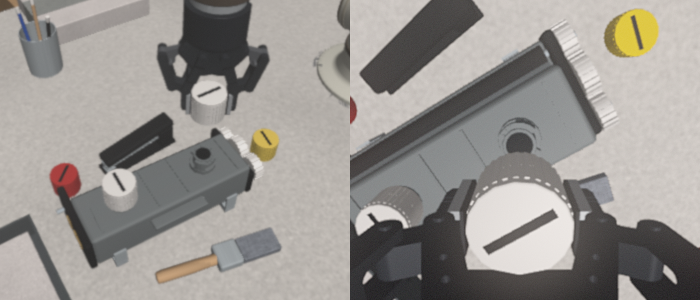

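The fill cap hangs upright and still, 107 mm above where it was seated. The bare neck shows at (202,155), the waste cap is untouched, and everything else is in place. I'm handing in.

```bash
python3 -c "
from workcell import bot
print(bot.job_done())"
```

```text
the job is handed in; nothing more can be done
None
```

The fill cap is off and the job is handed in. At about 11.8 s the cap was hanging upright in the gripper, about 107 mm above its seat. It came loose counter-clockwise, so the fill neck has the normal thread. I turned it 92° with no slip, then lifted it straight off.

**Last checks:**
- **Cap:** the opening is steady at 47 mm, the tool is within 0.1° of vertical and the joints are still. The cap is about 70 mm horizontally from the cartridge's middle.
- **Rest of the cart:** the neck is bare and the waste cap looks closed and unmoved. I checked the other objects by eye and saw nothing shifted, but did not measure them.

**What disagreed:**
- **Fingertips:** they were really about 30 mm behind the reported TCP, measured in the scene and wrist views. My first closing went shut just above the cap without touching anything. I then went about 35 mm lower and gripped properly.
- **Cap diameter:** the cap read about 45–47 mm across, against the 48 mm stated.

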